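# Release the red seasoning jar from the two-lane dispenser

## Robot

A 7-joint arm with a two-finger parallel gripper is mounted at the origin on the work surface. World frame = base frame: x ahead of the robot, y to its left, z up, the work surface at z = 0. Lengths are in m, angles in rad, forces in N, time in s.
With the tool pointing down it reaches from about 0.425 to 0.925 m from the base axis. Payload 6.8 kg.
Tool frame: the origin (TCP) lies midway between the tips of the shut fingers; the grasp point (between the pads) lies robot.grip_depth behind it (robot.grip_depth is the distance from the TCP to the grasp point, in m); z points along the fingers, y is the line along which they close (so a half turn about z gives the same grasp; the last joint's range is limited). The gripper opens to 85 mm and grips with 20 to 120 N. Pads are 22 mm wide; open, the fingers measure 114 mm over their backs; the gripper's body (76 mm by 85 mm) begins 54 mm behind the grasp point. The pads swing forward as they close: fully open they stand 13 mm farther back than shut.
Start: joints at [-1.3, 0.477, 0.022, 1.555, -0.011, 1.109, -0.083], TCP at [0.25, 0.627, 0.231] pointing down, gripper open.
Joint ranges: [-2.96, 2.96], [-0.34, 2.1], [-1.41, 1.46], [0.24, 2.44], [-1.37, 4.51], [0.17, 1.92], [-2.96, 2.96]. Speed limits (rad/s): [2.39, 2.39, 3.14, 3.14, 3.14, 3.14, 3.14].

## Interface

Orientations are given as a rotation vector (axis times angle).
In Python, from rig import read_state, get_image, camera_params, ticket, spot_in, regions_of, robot gives the robot as it stands. The module is installed in compiled form; this text tells all that it offers.
- The arm moves only by the tool carry_out, never from a script. Its argument "moves" is a list of rows, each a list of 7 numbers: the shift along the tool's x, y, z scaled (see below), then the turn, a rotation vector about the tool's x, y, z scaled (see below), then the closure, from -1 (fully open) to 1 (shut), so that 0 is half open. In form: [[dx, dy, dz, wx, wy, wz, gripper], ...]. A call has exactly 8 rows; each row is the pose to reach, as a shift and turn from the pose commanded when the call began, along the tool's axes at that moment; what a row does not reach only later rows make up. The controller multiplies each number of a shift by 1000 mm and each number of a turn by 90 degrees. A row lasts 1/12 s, in which the tool goes at most 41.7 mm and 7.16 degrees, less where a joint would pass 70% of its speed; a pose out of reach is approached as far as the arm can. A call with a number of a shift or a turn outside -1 to 1 is refused whole. A call with a gripper value outside its range is refused whole. The fingers move at their own pace and stop on an object; the grip force is fixed at half the most. Time passes only in rows, so rows that repeat a pose let the fingers close, or fill a call up. It gives the time, the measured TCP pose, the force, the opening and the grip force at its end, in the units of the state.
- read_state(): the state, without advancing time (a new reading comes with each control period).
- get_image(name): name is "scene" or "top" or "wrist"; returns the picture (384x512x3 uint8, red, green, blue); there is no depth.
- camera_params(name): a dict with "vfov" (degrees; the focal length in pixels is half the picture's height over the tangent of half this angle, whatever the lens; pixels are square), "cx", "cy" (the principal point, pixels), "extrinsics" (4x4, takes a point from world to camera coordinates); the wrist camera has in their place "mount" (4x4, takes a point from camera to tool coordinates, whose origin is the TCP and whose axes are the flange's). Camera axes: x right, y down, z forward; pixel columns grow to the right and rows downward; lengths in m; the calibration is good to about 2 mm. A picture is of the moment at which its call begins: read the wrist's pose just before it. camera_params takes no time and is no camera call.
- ticket.finish_job(): hands the job in; it is judged then, once.
Trained networks look in the newest picture that a camera, given by its name, has taken for a name from the list of things; names that differ only in an ending like _2 or _b are one class to them, and where a whole thing is asked for, a point or a joint stands for the part that bears it (a point fixed in the world has none). Each returns a list of dicts, best first, with "score" (0 to 1); they miss things now and then, are a little off and sometimes report something else, mostly with a low value. They report only what shows in the picture. A call takes as long as a camera call. They do not tell look-alikes from the thing itself.
- spot_in(camera, target): "bbox" ([left, top, right, bottom] in pixels, round what is visible of it).
- regions_of(camera, target): "region" (384x512 bool, what is visible of it) and "bbox" ([left, top, right, bottom] in pixels, round what is visible of it).
The state is a dict: "clock": time; "joints": joint angles; "joint_vel": joint speeds; "effort": joint torques, N m; "ee_pos": TCP position; "eef_rot": TCP orientation; "wrist_force": force on the tool from outside, world axes, zero at the start; "moment": the same for the moment, N m; "opening": finger opening in m; "gripper_force": force on a finger pad.
Only numpy, scipy, OpenCV 4.12 (cv2) and the standard library are available. Lean on these libraries where they do the work, as an engineer would, in place of code of your own. Each camera call takes 0.05 s, during which the arm holds its last target. There are 200 camera calls.

## Task

Press down the blue pad of the lever belonging to the lane that holds the red seasoning jar, so that its gate lifts and the jar rolls down to the end stop at the bottom of the lane; then let the lever back up so that the gate is shut again. Touch only that lever: do not touch or pick up either jar, leave the other lever and the yellow jar as they are, and do not disturb the things standing around.

Things in the scene. Friction and masses are not known exactly. Their poses are not given: they have to be found in the camera images.
- dispenser: Fixed two-lane jar dispenser on a cross-shaped plywood base, 256 x 370 mm. Origin on the table midway between the gates; +x points down the lanes, +y to the left lane, z up. Lane centres y = +50 (left), -50 mm (right), 94 mm wide, falling 0.2 rad, floor 50 mm high at the gates (x = 0); end stop at x = 141 mm. Each lever bar lies across at x = 0: orange gate at its inner end, blue pad at its outer end.
- red_jar: The red seasoning jar with a black cap, 40 mm diameter, 85 mm long, about 120 g, lying across either lane of the dispenser behind that lane's shut gate (dispenser x about -23 mm, 75 mm above the table). Released, it rolls to x about +120 mm, 46 mm above the table. Origin at its centre; its own axes turn as it rolls.
- yellow_jar: The yellow seasoning jar with a black cap, 40 mm diameter, 85 mm long, about 120 g, lying across either lane of the dispenser behind that lane's shut gate (dispenser x about -23 mm, 75 mm above the table). Released, it rolls to x about +120 mm, 46 mm above the table. Origin at its centre; its own axes turn as it rolls.
- left_lever (a joint): The left lever, serving the lane on the dispenser's +y side. Angle in rad: 0 at rest (gate down, shut), grows as its blue pad is pressed; hard stop at 0.45. The jar passes once beyond about 0.3. Its spring needs about 2 N at the pad to start and 4 N fully down, and returns it to 0 when let go. Hinge along the dispenser's x axis at its y = +150 mm, 110 mm above the table.
- right_lever (a joint): The right lever, serving the lane on the dispenser's -y side. Angle in rad: 0 at rest (gate down, shut), grows as its blue pad is pressed; hard stop at 0.45. The jar passes once beyond about 0.3. Its spring needs about 2 N at the pad to start and 4 N fully down, and returns it to 0 when let go. Hinge along the dispenser's x axis at its y = -150 mm, 110 mm above the table.
- left_pad (a point): Centre of the top face of the left lever's blue press pad, a 44 x 44 mm plate at the lever's outer end (+y side), 100 mm outward from the hinge and 120 mm above the table at rest; about 45 mm lower and 6 mm nearer the hinge when fully down. It moves with the lever. Free space below it.
- right_pad (a point): Centre of the top face of the right lever's blue press pad, a 44 x 44 mm plate at the lever's outer end (-y side), 100 mm outward from the hinge and 120 mm above the table at rest; about 45 mm lower and 6 mm nearer the hinge when fully down. It moves with the lever. Free space below it.
- sauce: Amber sauce bottle with black cap, 52 mm diameter, 170 mm tall, standing loose. Origin at the centre of its underside. Leave alone.
- shaker: Clear seasoning shaker with paper label and black cap, 56 mm diameter, 125 mm tall, standing loose. Origin at the centre of its underside. Leave alone.
- cup: Small steel cup, 70 mm across, 60 mm tall, standing loose. Origin at the centre of its underside. Leave alone.
Not all that is in view belongs to the job. What is shaped like the red_jar but pink or turquoise is not meant.

How it is judged:
On the way, in this order (a step that is already met when the one before it is completed fails the run):
1. the fingers press down the lever of the red jar's lane (past 0.15 rad) (((y of red_jar in the frame of dispenser above 0 m and value of joint left_lever above 0.15 rad and contact force between the fingers and left_lever above 0.3 N) or (y of red_jar in the frame of dispenser below 0 m and value of joint right_lever above 0.15 rad and contact force between the fingers and right_lever above 0.3 N))).
2. the red jar has rolled past the gate to the lower half of its lane (x of red_jar in the frame of dispenser above 0.08 m), for 0.1 s.
At the end, for the whole second after the job is handed in: The red jar lies still at the end stop of its own lane (centre 105 to 135 mm down the lane from the gate, at most 60 mm above the table), both levers are back at rest (under 0.05 rad), the yellow jar is within 15 mm of its start, and the bystanders stand where they were (within 25 mm and 0.3 rad) (x of red_jar in the frame of dispenser between 0.105 and 0.135 m and z of red_jar in the frame of dispenser below 0.06 m and linear speed of red_jar below 0.03 m/s and (y of red_jar in the frame of dispenser between 0.03 and 0.07 m or y of red_jar in the frame of dispenser between -0.07 and -0.03 m) and value of joint each of left_lever, right_lever below 0.05 rad and distance of yellow_jar from where it was at the start of the episode below 0.015 m and not (distance of sauce from where it was at the start of the episode above 0.025 m) and not (angle between sauce's own z axis and vertical above 0.3 rad) and not (distance of shaker from where it was at the start of the episode above 0.025 m) and not (angle between shaker's own z axis and vertical above 0.3 rad) and not (distance of cup from where it was at the start of the episode above 0.025 m) and not (angle between cup's own z axis and vertical above 0.3 rad)); the robot touches nothing.
It fails at once if a jar is touched by the robot (contact force between any of the fingers, the arm and red_jar above 0.5 N or contact force between any of the fingers, the arm and yellow_jar above 0.5 N).
It fails at once if a jar is lifted off its lane (z of any of red_jar, yellow_jar in the frame of dispenser above 0.1 m).
It fails at once if the other lever is pressed (past 0.08 rad) ((y of red_jar in the frame of dispenser above 0 m and value of joint right_lever above 0.08 rad) or (y of red_jar in the frame of dispenser below 0 m and value of joint left_lever above 0.08 rad)).
It fails at once if the yellow jar is moved more than 15 mm (distance of yellow_jar from where it was at the start of the episode above 0.015 m).
It fails at once if a bystander is shifted more than 25 mm or tipped (distance of any of sauce, shaker, cup from where it was at the start of the episode above 0.025 m or angle between any of sauce, shaker, cup's own z axis and vertical above 0.3 rad).
It also fails if it takes over 32 s, if anything falls off the work surface, if the arm or the gripper's body presses on something with over 40 N, if the wrist force passes 120 N, or if a joint passes its speed limit or range.

## Working session

There is one attempt and no reset: what is moved stays moved. The work goes in short steps, Python scripts to look and compute and a tool call to move; the robot and the scene stay as the last step left them, time stands still between calls to the robot, and variables do not carry over. Pictures are saved under pics/ and viewed, at most 10 in all, crops included, and the job is handed in when it is done.

Besides the shell and the picture viewer there is one more tool, called as name(argument=value, ...) on one line, values as JSON. carry_out: Moves the arm, as the interface text tells. Its arguments: {"type":"object","properties":{"moves":{"type":"array","items":{"type":"array","items":{"type":"number","minimum":-1,"maximum":1}}}},"required":["moves"]}

```bash
mkdir -p pics; python3 - <<'E'
from rig import *
import cv2,numpy as np
s=read_state();print(s['clock'],s['ee_pos'],s['eef_rot'],robot.grip_depth)
ims=[]
for c in("scene","top"):
    im=get_image(c);ims.append(im)
    cv2.imwrite(f"pics/{c}0.png",im[...,::-1])
    p=camera_params(c);print(c,p['vfov'],p['cx'],p['cy'],np.round(p['extrinsics'],4).tolist())
    for t in("red_jar","yellow_jar","left_pad","right_pad","dispenser","left_lever"):
        print(t,[(round(d['score'],2),np.round(d['bbox']).tolist()) for d in spot_in(c,t)][:3])
E
```

```text
0.0 [0.24942582 0.62658973 0.23033297] [-5.91385067e-01 -3.08524743e+00  2.85627398e-03] 0.0187
scene 52.48667668384403 260.21498358419245 193.18551137916262 [[-0.3652, 0.9308, -0.0134, 0.1465], [0.7692, 0.2936, -0.5676, -0.3616], [-0.5245, -0.2176, -0.8232, 1.3711], [0.0, 0.0, 0.0, 1.0]]
red_jar [(0.68, [337.0, 153.0, 367.0, 180.0]), (0.57, [360.0, 256.0, 391.0, 294.0]), (0.51, [288.0, 177.0, 317.0, 198.0])]
yellow_jar [(0.59, [251.0, 168.0, 284.0, 190.0])]
left_pad [(0.9, [299.0, 185.0, 388.0, 217.0])]
right_pad [(0.95, [185.0, 151.0, 270.0, 186.0]), (0.45, [288.0, 178.0, 320.0, 198.0])]
dispenser [(0.73, [182.0, 146.0, 388.0, 261.0])]
left_lever [(0.93, [297.0, 184.0, 389.0, 217.0])]
top 48.516049959371145 251.40722971229548 194.21661024081854 [[0.0104, -0.9998, -0.018, 0.0613], [-0.9912, -0.0079, -0.1325, 0.518], [0.1323, 0.0192, -0.991, 1.0083], [0.0, 0.0, 0.0, 1.0]]
red_jar [(0.95, [160.0, 274.0, 198.0, 302.0]), (0.76, [201.0, 213.0, 237.0, 230.0]), (0.71, [110.0, 146.0, 148.0, 182.0])]
yellow_jar [(0.84, [246.0, 211.0, 283.0, 228.0])]
left_pad [(0.77, [121.0, 205.0, 226.0, 222.0])]
right_pad [(0.87, [255.0, 195.0, 363.0, 214.0])]
dispenser [(0.61, [119.0, 150.0, 363.0, 257.0])]
left_lever [(0.81, [119.0, 201.0, 223.0, 223.0])]
```

View pics/scene0.png

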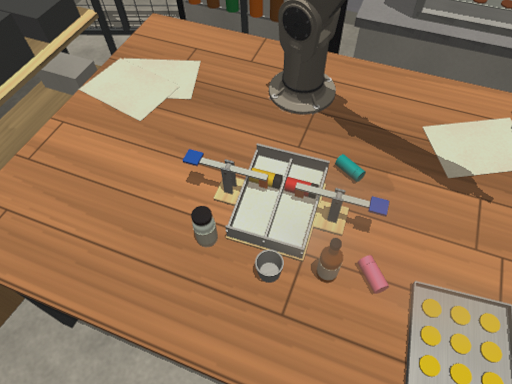

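View pics/top0.png

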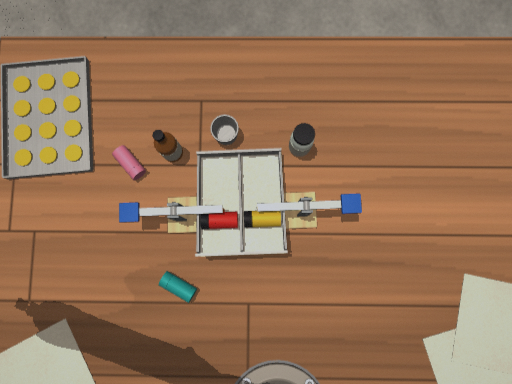

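Both views show the red jar in the left (+y) lane: top (220,221) and scene (298,185). Its blue pad is at top (129,212) and scene (379,206). The yellow jar is in the right lane. The pink and turquoise cylinders are decoys. Next I triangulate the pads and the other things.

```bash
python3 - <<'E'
from rig import *
import cv2,numpy as np
from scipy.spatial.transform import Rotation as R
P={};cent={}
for c in("scene","top"):
    p=camera_params(c);f=192/np.tan(np.radians(p['vfov']/2))
    K=np.array([[f,0,p['cx']],[0,f,p['cy']],[0,0,1]]);P[c]=K@p['extrinsics'][:3]
    im=cv2.imread(f"pics/{c}0.png");h=cv2.cvtColor(im,cv2.COLOR_BGR2HSV)
    m=cv2.inRange(h,(108,150,60),(128,255,255))
    n,_,st,ce=cv2.connectedComponentsWithStats(m)
    cent[c]=sorted([tuple(ce[i])+(st[i,4],) for i in range(1,n) if st[i,4]>60]);print(c,np.round(cent[c],1).tolist())
def tri(a,b):
    X=cv2.triangulatePoints(P["scene"],P["top"],np.float64(a)[:2,None],np.float64(b)[:2,None])[:,0];return X[:3]/X[3]
L=tri(cent["scene"][-1],cent["top"][0]);Rr=tri(cent["scene"][0],cent["top"][-1])
print("L",L,"R",Rr,np.linalg.norm(L-Rr))
d=(L-Rr);print("yaw of disp y axis vs world y deg",np.degrees(np.arctan2(-d[0],d[1])))
s=read_state();print(R.from_rotvec(s['eef_rot']).as_matrix().round(3).tolist())
print("sauce base guess", [np.round(d['bbox']).tolist() for c in("scene","top") for d in spot_in(c,"sauce")[:1]])
E
```

```text
scene [[192.5, 156.8, 194.0]]
top [[128.5, 211.8, 329.0], [350.7, 203.1, 352.0]]
L [0.57491369 0.13400046 0.49926291] R [ 0.48874498 -0.15939847  0.11584126] 0.4904285213189901
yaw of disp y axis vs world y deg -16.367053030520804
[[-0.929, 0.37, -0.0], [0.37, 0.929, 0.0], [0.0, 0.0, -1.0]]
sauce base guess [[316.0, 241.0, 345.0, 283.0], [153.0, 132.0, 181.0, 161.0]]
```

```bash
cat > h.py <<'E'
from rig import *
import cv2,numpy as np
def Pm(c):
    p=camera_params(c);f=192/np.tan(np.radians(p['vfov']/2))
    return np.array([[f,0,p['cx']],[0,f,p['cy']],[0,0,1]])@p['extrinsics'][:3]
P={c:Pm(c) for c in("scene","top")}
def tri(a,b):
    X=cv2.triangulatePoints(P["scene"],P["top"],np.float64(a)[:2,None],np.float64(b)[:2,None])[:,0];return X[:3]/X[3]
E
python3 - <<'E'
from h import *
im=cv2.imread("pics/scene0.png");h=cv2.cvtColor(im,cv2.COLOR_BGR2HSV)
m=cv2.inRange(h,(105,110,40),(135,255,255));m[:, :360]=0;m[:190]=0;m[222:]=0;m[:,400:]=0
n,_,st,ce=cv2.connectedComponentsWithStats(m);i=1+st[1:,4].argmax();print(ce[i],st[i])
L=tri(ce[i],(128.5,211.8));Rr=tri((192.5,156.8),(350.7,203.1))
d=L-Rr;print(L,Rr,np.linalg.norm(d),np.degrees(np.arctan2(-d[0],d[1])),(L+Rr)/2)
print("red",tri((300,186),(222,221)),"sauce~",tri((336,243),(159,135)))
E
```

```text
[378.69565217 198.86956522] [372 197  16   6  23]
[0.46244113 0.33424447 0.13829513] [ 0.48875762 -0.15936729  0.11599451] 0.49481556442463265 3.051785488158997 [0.47559938 0.08743859 0.12714482]
red [0.44834948 0.13385771 0.07375358] sauce~ [0.62949341 0.2683019  0.16362985]
```

```bash
python3 - <<'E'
from h import *
from scipy.spatial.transform import Rotation as R
def onz(uv,z):
    p=P["top"];A=np.c_[p[:,:2],-np.r_[uv,1]];return np.linalg.solve(A,-(p[:,2]*z+p[:,3]))[:2]
im=cv2.imread("pics/scene0.png");h=cv2.cvtColor(im,cv2.COLOR_BGR2HSV)[206,379];print(h)
L=tri((379.5,206),(128.5,211.8));Rr=onz((350.7,203.1),.118);L2=onz((128.5,211.8),.118);print(L,L2,Rr,np.linalg.norm(L2-Rr))
s=read_state();M=R.from_rotvec(s['eef_rot']).as_matrix()
for z in(.2,.15): print("tool shift",M.T@(np.r_[L2,z]-s['ee_pos']))
for n,uv,z in(("sauce",(159,135),.17),("turq",(178,287),.02),("shaker",(303,130),.125)):print(n,onz(uv,z))
E
```

```text
[118  98 151]
[0.46455786 0.34212986 0.11380466] [0.46419273 0.34078978] [ 0.48807802 -0.15787428] 0.49923576841716916
tool shift [-0.30530025 -0.18672597  0.03130935]
tool shift [-0.30530222 -0.18672672  0.08130935]
sauce [0.62791328 0.26608004]
turq [0.29136123 0.24174489]
shaker [ 0.65383355 -0.05163462]
```

The two pads measure 499 mm apart (500 expected) and the left pad's height comes out near 0.114 m (0.120 expected), so the points hold. Pad centre is (0.464, 0.341); I move above it with the fingers shut.

carry_out(moves=[[-0.035,-0.021,0.0,0,0,0,1],[-0.07,-0.042,0.0,0,0,0,1],[-0.105,-0.063,0.0,0,0,0,1],[-0.14,-0.085,0.01,0,0,0,1],[-0.175,-0.107,0.015,0,0,0,1],[-0.21,-0.128,0.02,0,0,0,1],[-0.245,-0.15,0.025,0,0,0,1],[-0.275,-0.168,0.03,0,0,0,1]])

```text
clock: 1.47
ee_pos: [0.4447, 0.3665, 0.2014]
eef_rot: [0.594, 3.084, -0.0]
wrist_force: [0.2, 0.3, -0.7]
opening: 0.0002
gripper_force: 0.0
```

carry_out(moves=[[-0.015,-0.009,0,0,0,0,1],[-0.03,-0.019,0.0,0,0,0,1],[-0.03,-0.019,0.015,0,0,0,1],[-0.03,-0.019,0.03,0,0,0,1],[-0.03,-0.019,0.04,0,0,0,1],[-0.03,-0.019,0.04,0,0,0,1],[-0.03,-0.019,0.04,0,0,0,1],[-0.03,-0.019,0.04,0,0,0,1]])

```text
clock: 2.13
ee_pos: [0.464, 0.3412, 0.1619]
eef_rot: [0.591, 3.085, 0.001]
wrist_force: [-0.3, 0.5, 0.3]
opening: 0.0002
gripper_force: 0.0
```

```bash
python3 - <<'E'
from h import *
ims=[get_image(c) for c in("scene","top","wrist")]
s=read_state();print(s['clock'],s['ee_pos'],s['opening'],s['wrist_force'])
for c in P:
    q=P[c]@np.r_[s['ee_pos'],1];print(c,q[:2]/q[2])
a=cv2.resize(ims[0][140:260,260:420],(400,300));b=cv2.resize(ims[1][140:260,80:240],(400,300))
cv2.imwrite("pics/close.png",np.vstack([np.hstack([a,b]),np.hstack([cv2.resize(ims[2],(400,300)),0*a])])[...,::-1])
E
```

```text
2.2833 [0.46417254 0.34118368 0.16214457] 1.0285967267698028e-06 [ 0.98399503 -0.41577524 -0.18179816]
scene [383.99929353 194.69120277]
top [122.0753665  209.92582661]
```

View pics/close.png

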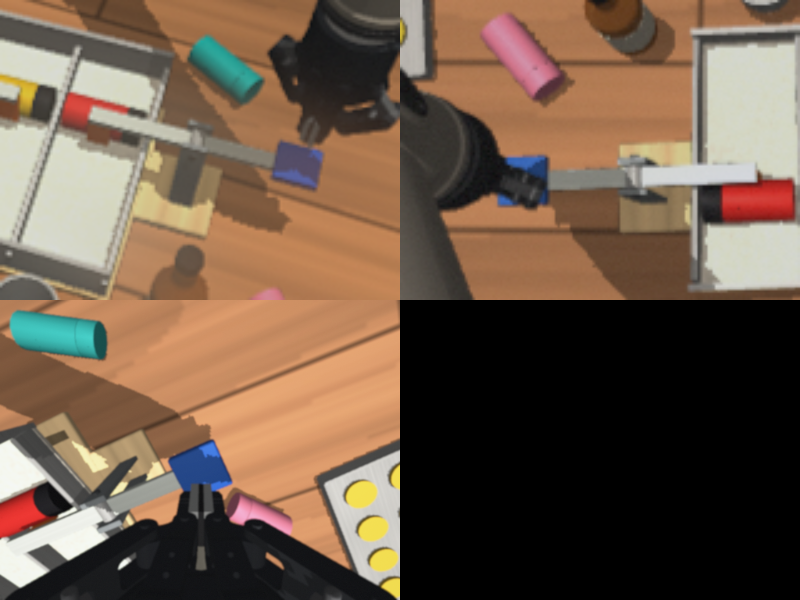

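The fingertips stand about 42 mm above the pad centre in all views, and nothing else is near. I press down to about z = 0.081 and hold.

carry_out(moves=[[0,0,0.02,0,0,0,1],[0,0,0.035,0,0,0,1],[0,0,0.045,0,0,0,1],[0,0,0.055,0,0,0,1],[0,0,0.065,0,0,0,1],[0,0,0.075,0,0,0,1],[0,0,0.081,0,0,0,1],[0,0,0.081,0,0,0,1]])

```text
clock: 2.95
ee_pos: [0.4641, 0.3403, 0.0793]
eef_rot: [0.592, 3.085, -0.001]
wrist_force: [0.1, -0.2, 4.5]
opening: -0.0001
gripper_force: 1.9
```

carry_out(moves=[[0,0,0,0,0,0,1],[0,0,0,0,0,0,1],[0,0,0,0,0,0,1],[0,0,0,0,0,0,1],[0,0,0,0,0,0,1],[0,0,0,0,0,0,1],[0,0,0,0,0,0,1],[0,0,0,0,0,0,1]])

```text
clock: 3.62
ee_pos: [0.4641, 0.3408, 0.0805]
eef_rot: [0.591, 3.085, 0.001]
wrist_force: [1.6, -0.8, 4.5]
opening: -0.0001
gripper_force: 1.9
```

```bash
python3 - <<'E'
from h import *
ims=[get_image(c) for c in("scene","top")]
s=read_state();print(s['clock'],s['ee_pos'],s['wrist_force'])
a=cv2.resize(ims[0][140:260,230:390],(400,300));b=cv2.resize(ims[1][140:260,110:270],(400,300))
cv2.imwrite("pics/press.png",np.hstack([a,b])[...,::-1])
E
```

```text
3.7167 [0.46404624 0.34070956 0.08040217] [ 0.36255683 -0.49280326  4.67066379]
```

View pics/press.png

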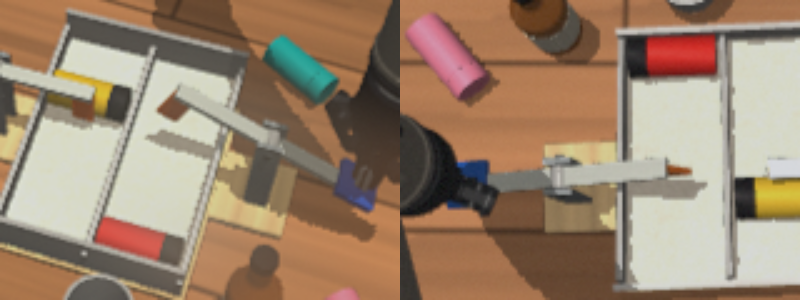

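The gate is up and the red jar lies at the end stop (left panel (140,240), right panel (672,57)). The yellow jar hasn't moved. I raise the tool slowly to let the lever back up.

carry_out(moves=[[0,0,-0.01,0,0,0,1],[0,0,-0.02,0,0,0,1],[0,0,-0.03,0,0,0,1],[0,0,-0.04,0,0,0,1],[0,0,-0.055,0,0,0,1],[0,0,-0.08,0,0,0,1],[0,0,-0.11,0,0,0,1],[0,0,-0.12,0,0,0,1]])

```text
clock: 4.38
ee_pos: [0.4652, 0.3406, 0.2046]
eef_rot: [0.592, 3.082, 0.005]
wrist_force: [1.1, 0.9, 1.1]
opening: -0.0
gripper_force: 0.0
```

carry_out(moves=[[0,0,0,0,0,0,1],[0,0,0,0,0,0,1],[0,0,0,0,0,0,1],[0,0,0,0,0,0,1],[0,0,0,0,0,0,1],[0,0,0,0,0,0,1],[0,0,0,0,0,0,1],[0,0,0,0,0,0,1]])

```text
clock: 5.05
ee_pos: [0.4637, 0.3405, 0.1999]
eef_rot: [-0.591, -3.085, 0.001]
wrist_force: [-1.0, 0.0, -0.3]
opening: -0.0003
gripper_force: 0.0
```

```bash
python3 - <<'E'
from h import *
ims=[get_image(c) for c in("scene","top")]
s=read_state();print(s['clock'],s['ee_pos'],s['wrist_force'])
a=cv2.resize(ims[0][140:260,230:390],(400,300));b=cv2.resize(ims[1][140:260,110:270],(400,300))
cv2.imwrite("pics/end.png",np.hstack([a,b])[...,::-1])
E
```

```text
5.15 [0.46383642 0.34062827 0.2001626 ] [-0.02363825 -0.02528656  0.33004054]
```

View pics/end.png

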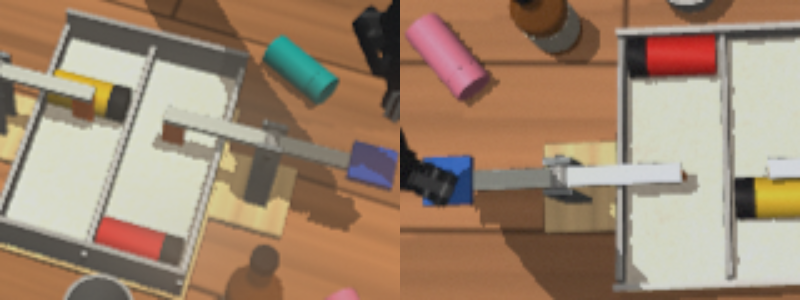

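The lever is level and the gate shut (left panel (173,130)). The red jar is at the end stop (right panel (672,57)), and the tool is clear of everything.

```bash
python3 -c "
from rig import ticket
print(ticket.finish_job())"
```

```text
the job is handed in; nothing more can be done
None
```

I pressed the left lever; the red jar rolled to its end stop, the lever is back up with the gate shut, and the job is handed in (no verdict was returned).

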